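Pull the spent bayonet filter and line it up on the rack

TASK

Take the spent filter cartridge out of the sloping face of the dust-filter unit: turn its grip bar anticlockwise as far as it goes so that its lugs line up with the slots, then draw it straight out. Set it down upright, without dropping it, in the middle of the empty pad of the rack so that the three cartridges make one neat row with their grip bars in line, and then slide the shutter fully across the open socket. Leave the two cartridges on the rack and the other things on the bench where they are.

Things in the scene. Friction and masses are not known exactly. Their poses are not given: they have to be found in the camera images.
- unit: Bench dust-filter unit, fixed, left or right on the bench: grey metal case 236 mm wide (y), 126 mm high, from x = -75 to +160 mm, its front a face sloping 30 degrees, low edge towards the robot. Origin: on the bench, mid-width, under the socket's floor; x to the back of the case, y to its left, z up. Yaw varies.
- face: The unit's sloping face, fixed to it: 130 mm along the slope (x, up the slope), 236 mm across (y, from -73 to +163 mm). Origin: centre of the socket's floor, 36 mm below the face's surface, at (0, -45, 62) mm in the unit's frame. z is the socket's axis, square out of the face, 30 degrees from vertical towards the robot.
- socket (a point): Centre of the socket's opening, level with the face's surface, 36 mm along z from face; axes as face. A round opening 43 mm in diameter with two slots 15 mm wide, to +y and -y, reaching 38 mm from the axis. The lip is 6 mm thick; under it the lugs are caught unless they lie at the slots.
- filter: The filter cartridge to take out, 0.15 to 0.26 kg, 82 mm high. Origin: centre of its underside, which starts on the socket's floor; z along its axis. White cylinder 40 mm in diameter; two lugs along y, 58 mm over the tips, 9 mm wide, 22 to 28 mm up; grey cap 52 mm in diameter, 40 to 46 mm up; on the cap a grip bar.
- filter_grip (a point): Middle of the top of the cartridge's grip bar: 12 mm thick (x), 48 mm long (y, as the lugs), 36 mm high, 82 mm above the underside. At the start the bar lies 65 degrees clockwise (seen looking onto the face) from the slots; turned anticlockwise 65 degrees the lugs meet a stop, the bar lies along the face's y, and the cartridge comes out along the face's z: off the lip after 14 mm, out after 36 mm.
- rack: Low plywood shelf, fixed, 100 mm deep (x), 270 mm long (y). Origin: on the bench under its centre; the row runs along y. Board top 40 mm above the bench, on it three rubber pads 62 mm in diameter, 3 mm thick, at y = -80, 0 and +80 mm, so cartridges stand 43 mm above the bench. Yaw varies.
- empty_pad: The one pad of the rack with no cartridge on it (any of the three). Origin: centre of the pad's top, 43 mm above the bench.
- spent_a: A cartridge like the filter, standing upright in the middle of a pad of the rack, grip bar along the row. Origin and axes as filter. To be left alone.
- spent_b: The other cartridge that already stands on the rack, likewise. To be left alone.
- shutter (a joint): Slide of the shutter, m: 0 = fully aside (socket open), 0.085 = fully closed over the socket; it moves towards the face's -y. Starts between 0 and 0.012. Stays where it is left; about 1.5 N to move. It can close only when the cartridge is out.
- shutter_grip (a point): Middle of the top of the shutter's grip: a black bar 40 mm long (along the face's x), 12 mm thick (along its y), 32 mm high, square on the steel shutter plate (82 by 76 mm, 4 mm thick, 2 mm off the face). Axes as face.
- tape: Roll of tape, 90 mm in diameter, 24 mm high, lying behind the rack; origin under its centre. To be left alone.
- oil: Steel can 52 mm in diameter, 100 mm high, behind the rack; origin under its centre. To be left alone.
- driver: Screwdriver lying on the bench between the unit and the rack, pointing away from the robot; origin under its middle. To be left alone.
There are look-alikes about, which are no part of the job. Leave any green or orange look-alike of the filter alone.

How it is judged (in metres and radians):
On the way, in this order (a step that is already met when the one before it is completed fails the run):
1. the cartridge is turned anticlockwise to its stop, still in the socket (angle between the y axis of filter and the y axis of face, either way round below 0.16 rad and z of filter in the frame of face below 0.012 m and distance between filter and face below 0.015 m), for 0.1 s.
2. the cartridge is drawn straight out of the socket (z of filter in the frame of socket above 0.004 m), for 0.1 s.
3. the cartridge stands upright and released on the empty pad, bar in line with the row (distance between filter and empty_pad below 0.012 m and angle between filter's own z axis and vertical below 0.08 rad and angle between the y axis of filter and the y axis of rack, either way round below 0.26 rad and contact force between the fingers and filter below 0.1 N and linear speed of filter below 0.03 m/s), for 0.2 s.
4. the shutter is slid fully across the socket (value of joint shutter above 0.079 m), for 0.1 s.
At the end, for the whole second after the job is handed in: The cartridge stands upright (within 0.08 rad) and at rest on the empty pad, its origin within 12 mm of the pad's centre, its grip bar within 0.26 rad of the row's direction; the other two cartridges stand within 8 mm of where they were; the shutter is within 6 mm of fully closed (distance between filter and empty_pad below 0.012 m and angle between filter's own z axis and vertical below 0.08 rad and angle between the y axis of filter and the y axis of rack, either way round below 0.26 rad and linear speed of filter below 0.03 m/s and value of joint shutter above 0.079 m and distance of each of spent_a, spent_b from where it was at the start of the episode below 0.008 m); the robot touches nothing.
It fails at once if a cartridge on the rack is knocked over or shoved out of place (distance of any of spent_a, spent_b from where it was at the start of the episode above 0.015 m or angle between any of spent_a, spent_b's own z axis and vertical above 0.3 rad).
It fails at once if the tape, the can or the screwdriver is disturbed (distance of any of tape, oil, driver from where it was at the start of the episode above 0.03 m).
It fails at once if the cartridge is dropped or thrown (linear speed of filter above 0.6 m/s and contact force between the fingers and filter below 0.1 N).
It also fails if it takes over 58 s, if anything falls off the work surface, if the arm or the gripper's body presses on something with over 40 N, if the wrist force passes 120 N, or if a joint passes its speed limit or range.

ROBOT

A 6-joint arm with a two-finger parallel gripper is mounted at the origin on the work surface. World frame = base frame: x ahead of the robot, y to its left, z up, the work surface at z = 0. Lengths are in mm, angles in rad, forces in N, time in s.
With the tool pointing down it reaches from about 275 to 825 mm from the base axis. Payload 4.9 kg.
Tool frame: the origin (TCP) lies on the centre line of the jaws, within the pads' length; the fingertips stand 22 mm ahead of it and the grasp point (between the pads) lies 3 mm ahead of it; y points along the fingers, z is the direction in which the jaws open and shut, and the axes are right-handed (so a half turn about y gives the same grasp; the last joint's range is limited). The gripper opens to 85 mm and grips with 20 to 120 N. Pads are 22 mm wide; open, the fingers measure 114 mm over their backs; the gripper's body (76 mm by 85 mm) begins 54 mm behind the grasp point. The pads swing forward as they close: fully open they stand 13 mm farther back than shut.
Start: joints at [1.131, 0.326, -0.193, 1.052, 0, 1.437], TCP at [165.575, 524.503, 253.281] pointing down, gripper open.
Joint ranges: [-2.65, 2.65], [-0.97, 1.79], [-1.3, 1.35], [-1.93, 2.1], [-1.47, 1.37], [-3.14, 3.14]. Speed limits (rad/s): [2.57, 2.57, 3.14, 3.14, 3.14, 3.14].

INTERFACE

Orientations are given as [roll, pitch, yaw] about the fixed x, y, z axes, in that order (R = Rz(yaw) Ry(pitch) Rx(roll)).
In Python, from workcell import * gives the robot as it stands.
- The arm moves only by the tool jog_arm, never from a script. Its argument "increments" is a list of rows, each a list of 3 entries, a list of its own where there are three numbers: the shift along the world's x, y, z in mm, then the turn, a rotation vector about the world's x, y, z in rad, then the finger opening in mm, from 0 to 85.4. A call has 1 to 8 rows; each row is the pose to reach, as a shift and turn from the pose measured when the call began; what a row does not reach only later rows make up. A row lasts 1/12 s, in which the tool goes at most 41.7 mm and 7.16 degrees, less where a joint would pass 70% of its speed; a pose out of reach is approached as far as the arm can. A call with a gripper value outside its range is refused whole. The fingers move at their own pace and stop on an object; "newtons" is the grip in N (left out, the last holds). Time passes only in rows, so rows that repeat a pose let the fingers close. It gives the time, the measured TCP pose, the force and the opening at its end, in the units of the state.
- get_state(): the state, without advancing time (a new reading comes with each control period).
- get_image(name): name is "scene" or "top" or "wrist"; returns a dict with "image" (420x560x3 uint8, blue, green, red), "camera_matrix" (3x3 intrinsics, pixels), "D" ([k1, k2, p1, p2, k3] as OpenCV has them; the pictures are not rectified), "position" and "orientation" of the camera in the world; the wrist camera has in their place "T_tool_cam" (4x4, takes a point from camera to tool coordinates, whose origin is the TCP and whose axes are the tool frame's). Camera axes: x right, y down, z forward; pixel columns grow to the right and rows downward; lengths in mm; the calibration is good to about 2 mm. A picture is of the moment at which its call begins: read the wrist's pose just before it. There is no depth.
- job_done(): hands the job in, once; it reports no verdict.
The state is a dict: "t": time; "joint_positions": joint angles; "joint_velocities": joint speeds; "effort": joint torques, N m; "eef_pos": TCP position; "orientation": TCP orientation; "force": force on the tool from outside, world axes, zero at the start; "moment": the same for the moment, N m; "opening": finger opening in mm.
Only numpy, scipy, OpenCV 4.12 (cv2) and the standard library are available. Lean on these libraries where they do the work, as an engineer would, in place of code of your own. Each camera call takes 0.05 s, during which the arm holds its last target. There are 200 camera calls.

## Working session

There is one attempt and no reset: what is moved stays moved. The work goes in short steps, Python scripts to look and compute and a tool call to move; the robot and the scene stay as the last step left them, time stands still between calls to the robot, and variables do not carry over. Pictures are saved under pics/ and viewed, about 8 in all and at most 12, crops included, and the job is handed in when it is done.

Besides the shell and the picture viewer there is one more tool, called after ">>>" as name(argument=value, ...) on one line, values as JSON. jog_arm: Moves the arm, as the interface text tells. Its arguments: {"type":"object","properties":{"increments":{"type":"array"},"newtons":{"type":"number"}},"required":["increments"]}

```bash
ls && mkdir -p pics
python3 - <<'E'
from workcell import *
import cv2,numpy as np
s=get_state();print(s)
for n in ("scene","top"):
    d=get_image(n);cv2.imwrite(f"pics/{n}0.png",d["image"])
    print(n,np.array(d["camera_matrix"]).tolist(),d["D"],d["position"],d["orientation"])
    np.save(f"pics/{n}0.npy",d,allow_pickle=True)
E
```

```text
pics
{'t': 0.0, 'joint_positions': array([ 1.13079998e+00,  3.26943230e-01, -1.93559077e-01,  1.05201356e+00,
        3.00876796e-05,  1.43660152e+00]), 'joint_velocities': array([-0.00103942, -0.000377  ,  0.00113181, -0.00079001, -0.00097649,
       -0.00082263]), 'effort': array([ 2.34921636e-04, -4.43397868e+01,  2.62439328e+01,  1.54693314e-02,
        3.08175373e-06,  1.93742814e-06]), 'eef_pos': array([165.33001155, 524.00184696, 252.51158039]), 'orientation': array([-1.57249638e+00,  2.59877971e-04, -3.05801783e-01]), 'force': array([0.6112636 , 0.79316945, 0.14841693]), 'moment': array([-0.02037084, -0.03119651,  0.01354551]), 'opening': 85.46719845627103}
scene [[482.2578146789504, 0.0, 279.1977478435686], [0.0, 482.2578146789504, 204.10634179060563], [0.0, 0.0, 1.0]] [-0.1741932  0.         0.         0.         0.       ] [1266.83571191   -4.85991533 1099.16652108] [-2.5358372  -0.00601613  1.49768605]
top [[492.35891609930235, 0.0, 280.9669006291997], [0.0, 492.35891609930235, 215.25803570740342], [0.0, 0.0, 1.0]] [-0.10672069  0.          0.          0.          0.        ] [ 470.98721807   70.33221747 1189.4438456 ] [-3.06994331  0.01156404 -1.55741037]
```

Run:
```python
import cv2
for n in("scene","top"):
    im=cv2.imread(f"pics/{n}0.png");cv2.imwrite(f"pics/{n}0b.png",cv2.resize(im,(800,600)))
```

```text
(no output)
```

View pics/top0.png

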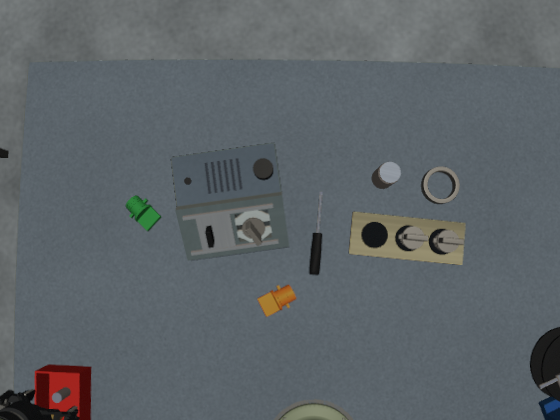

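View pics/scene0.png

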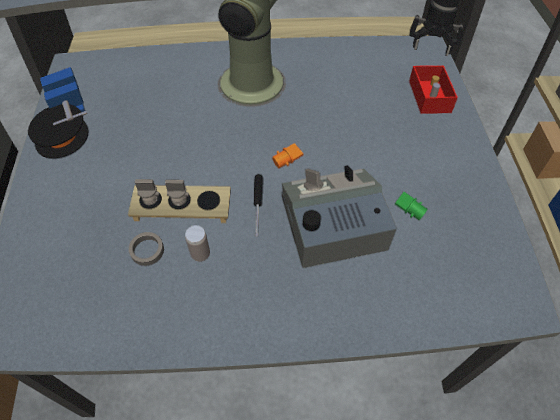

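The top view shows the unit on the left, with a grey bar in its socket at (253,228) and the shutter grip at (210,236). The rack is on the right, with the empty pad at (375,235).

These could be taken for the filter:
- the cartridge in the socket at (253,228)
- the rack cartridges at (411,238) and (446,241)
- the orange one at (277,300)
- the green one at (143,213)
- the case knob at (263,168)
- the object in the red bin at (60,395)

By the description I choose (253,228), and I'll check it in a crop.

Run:
```python
import cv2,numpy as np
im=cv2.imread("pics/top0.png")
a=im[138:268,165:295];b=im[150:280,345:475]
c=np.hstack([cv2.resize(x,None,fx=3,fy=3,interpolation=cv2.INTER_CUBIC) for x in(a,b)])
for k in range(0,780,60): cv2.putText(c,"",(0,0),0,.4,(0,0,255))
cv2.imwrite("pics/crop1.png",c)
```

```text
(no output)
```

View pics/crop1.png

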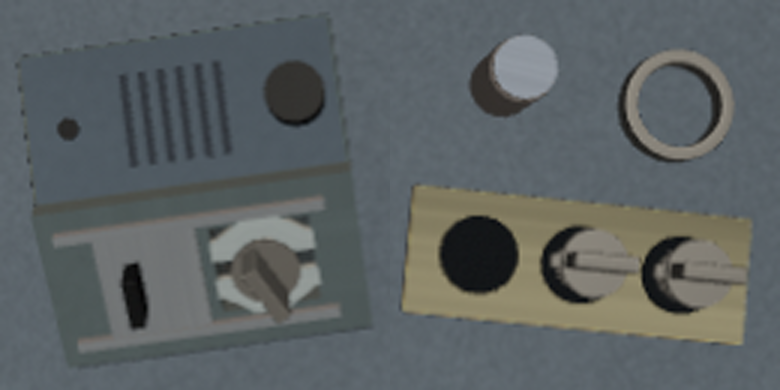

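The crop confirms it. The cartridge in the unit has a grey cap and a slanted bar in the white-ringed socket at crop (265,275). The rack's left pad at crop (479,254) is empty. Next I'll fit the poses.

```bash
cat > h.py <<'E'
import numpy as np, cv2
from scipy.spatial.transform import Rotation as Ro
from scipy.optimize import least_squares
def cam(n):
    d=np.load(f"pics/{n}.npy",allow_pickle=True).item()
    return np.array(d["camera_matrix"]),np.array(d["D"]),Ro.from_euler("xyz",d["orientation"]).as_matrix(),np.array(d["position"])
def proj(P,c):
    K,D,R,t=c
    q=(np.atleast_2d(P)-t)@R
    return cv2.projectPoints(q,np.zeros(3),np.zeros(3),K,D)[0][:,0]
def T(p,L): # p=(x,y,yaw) local->world
    return np.atleast_2d(L)@Ro.from_euler("z",p[2]).as_matrix().T+np.array([p[0],p[1],0])
Ry=Ro.from_euler("y",-np.pi/6).as_matrix() # face axes in unit
def face(p,L): return T(p,np.atleast_2d(L)@Ry.T+np.array([0,-45,62]))
def faceR(p): return Ro.from_euler("z",p[2]).as_matrix()@Ry
E
python3 - <<'E'
from h import *
c=cam("top0")
U=np.array([[160,118,126],[160,-118,126],[37.6,118,126],[37.6,-118,126],[-75,118,60.5],[-75,-118,60.5]])
u=np.array([[20,57],[331,15],[33,210],[349,165],[73,366],[370,327]])/3+[165,138]
B=np.array([[50,135,40],[50,-135,40],[-50,-135,40],[-50,135,40]])
b=np.array([[415-390,184],[752-390,220],[742-390,345],[402-390,310]])/3+[345,150]
for n,X,x,p0 in(("unit",U,u,[450,150,0]),("rack",B,b,[430,-200,0])):
    r=least_squares(lambda p:(proj(T(p,X),c)-x).ravel(),p0,x_scale=[10,10,.1])
    print(n,r.x,np.round(r.fun.reshape(-1,2),1).tolist())
    np.save(f"pics/{n}.npy",r.x)
p=np.load("pics/unit.npy");k=np.load("pics/rack.npy")
s=cam("scene0")
print("scene unit",proj(T(p,U),s).round().tolist(),"rack",proj(T(k,B),s).round().tolist())
print("socket",face(p,[0,0,36]),"grip",face(p,[0,0,82]),proj(face(p,[0,0,82]),c),"sh",face(p,[0,85,74]),proj(face(p,[[0,85,74],[0,80,74]]),c))
print("axes\n",faceR(p).round(3),"pad",T(k,[0,80,43]),proj(T(k,[[0,80,43],[0,0,125],[0,-80,125]]),c))
E
```

```text
unit [5.36290609e+02 1.91121139e+02 1.44500574e-01] [[-2.0, -2.1], [0.4, -2.5], [-0.1, 1.7], [1.7, 2.4], [-1.4, 0.4], [1.3, 0.1]]
rack [ 5.03022570e+02 -2.13835892e+02 -9.31370703e-02] [[-0.3, -0.3], [0.3, -0.3], [0.1, 0.3], [-0.1, 0.2]]
scene unit [[398.0, 226.0], [303.0, 244.0], [381.0, 186.0], [291.0, 202.0], [364.0, 168.0], [281.0, 182.0]] rack [[227.0, 216.0], [127.0, 214.0], [134.0, 184.0], [230.0, 186.0]]
socket [[524.95812636 143.99816338  93.17691454]] grip [[502.19783361 140.68620417 133.01408311]] [[254.09289524 235.56807166]] sh [[493.91629614 225.37632247 126.08587988]] [[215.21516507 238.94646   ]
 [217.49429627 238.64697624]]
axes
 [[ 0.857 -0.144 -0.495]
 [ 0.125  0.99  -0.072]
 [ 0.5    0.     0.866]] pad [[ 510.4627682  -134.18262179   43.        ]] [[374.55051716 234.66186693]
 [417.623632   237.26427876]
 [453.57819706 241.04065564]]
```

```bash
cat >> h.py <<'E'
def toolR(Fr,ang): # tool pointing along -z of frame Fr, tool x at angle ang (rad) from frame x
    x=Fr@[np.cos(ang),np.sin(ang),0]; y=-Fr[:,2]; return np.column_stack([x,y,np.cross(x,y)])
def cur():
    from workcell import get_state
    s=get_state(); return s,np.array(s["eef_pos"]),Ro.from_euler("xyz",s["orientation"]).as_matrix()
def inc(pos,R):
    s,q,Q=cur(); w=Ro.from_matrix(R@Q.T).as_rotvec()
    print("t",round(s["t"],2),"shift",(pos-q).round(1).tolist(),"turn",w.round(3).tolist(),"deg",round(np.degrees(np.linalg.norm(w)),1),"op",round(s["opening"],1))
E
python3 - <<'E'
from h import *
from workcell import get_image
d=get_image("wrist");print(d["T_tool_cam"],d["camera_matrix"],d["D"])
p=np.load("pics/unit.npy")
inc(face(p,[-25,20,230])[0],toolR(faceR(p),np.radians(25)))
E
```

```text
[[ 2.73421769e-04  9.59642739e-01  2.81221868e-01 -7.17442191e+01]
 [ 1.00086414e-03 -2.81222001e-01  9.59642217e-01 -1.20055629e+02]
 [ 9.99999462e-01  1.90778102e-05 -1.03736422e-03  7.39723923e-01]
 [ 0.00000000e+00  0.00000000e+00  0.00000000e+00  1.00000000e+00]] [[339.83225028   0.         275.01894631]
 [  0.         339.83225028 205.6573077 ]
 [  0.           0.           1.        ]] [-0.06487948  0.          0.          0.          0.        ]
t 0.15 shift [239.3, -377.4, -4.0] turn [-0.158, -0.517, 0.866] deg 58.5 op 85.5
```

>>> jog_arm(increments=[[[240,-378,0],[-0.158,-0.517,0.866],45],[[240,-378,0],[-0.158,-0.517,0.866],45],[[240,-378,0],[-0.158,-0.517,0.866],45],[[240,-378,0],[-0.158,-0.517,0.866],45],[[240,-378,0],[-0.158,-0.517,0.866],45],[[240,-378,0],[-0.158,-0.517,0.866],45],[[240,-378,0],[-0.158,-0.517,0.866],45],[[240,-378,0],[-0.158,-0.517,0.866],45]])

```text
t: 0.82
eef_pos: [333.4, 259.9, 252.6]
orientation: [-1.771, -0.443, 0.554]
force: [0.1, 1.5, -0.0]
opening: 45.1
```

Run:
```python
from h import *
p=np.load("pics/unit.npy")
inc(face(p,[-25,20,230])[0],toolR(faceR(p),np.radians(25)))
```

```text
t 0.82 shift [71.3, -113.1, -3.9] turn [-0.014, -0.042, 0.067] deg 4.6 op 45.1
```

>>> jog_arm(increments=[[[71,-113,-4],[-0.014,-0.042,0.067],45],[[71,-113,-4],[-0.014,-0.042,0.067],45],[[71,-113,-4],[-0.014,-0.042,0.067],45],[[71,-113,-4],[-0.014,-0.042,0.067],45],[[71,-113,-4],[-0.014,-0.042,0.067],45],[[71,-113,-4],[-0.014,-0.042,0.067],45]])

```text
t: 1.32
eef_pos: [404.4, 145.8, 248.4]
orientation: [-1.809, -0.47, 0.635]
force: [-0.9, 0.2, 0.4]
opening: 45.0
```

```bash
cat >> h.py <<'E'
def snap(n):
    from workcell import get_image
    s,q,Q=cur(); d=get_image("wrist"); M=np.array(d["T_tool_cam"])
    o=dict(camera_matrix=d["camera_matrix"],D=d["D"],R=Q@M[:3,:3],t=q+Q@M[:3,3])
    np.save(f"pics/{n}.npy",o,allow_pickle=True); cv2.imwrite(f"pics/{n}.png",d["image"]); print(q.round(1),s["t"])
def wcam(n):
    d=np.load(f"pics/{n}.npy",allow_pickle=True).item()
    return np.array(d["camera_matrix"]),np.array(d["D"]),d["R"],d["t"]
E
python3 -c "
from h import *
snap('w1')"
```

```text
[404.4 145.8 248.4] 1.3167
```

View pics/w1.png

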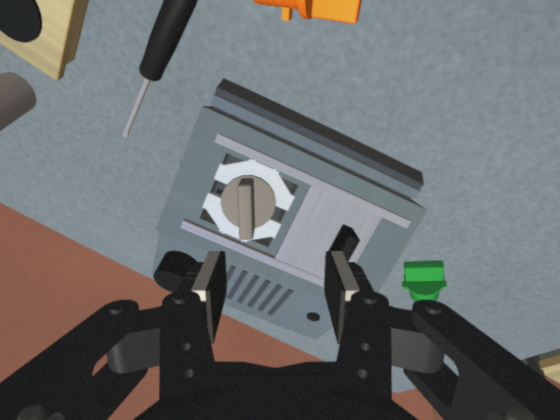

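Run:
```python
from h import *
p=np.load("pics/unit.npy");c=wcam("w1")
F=np.array([[-65.8,-73,36],[-65.8,163,36],[64,-73,36],[64,163,36]])
b=np.array([np.sin(np.radians(65)),np.cos(np.radians(65)),0])
G=np.vstack([F,[0,0,46],[0,0,82]+24*b,[0,0,82]-24*b,[0,85,74]])
print(proj(face(p,G),c).round(0).tolist())
im=cv2.imread("pics/w1.png");a=cv2.resize(im[70:290,140:440],None,fx=2.6,fy=2.6,interpolation=cv2.INTER_CUBIC)
cv2.imwrite("pics/w1c.png",a)
```

```text
[[200.0, 103.0], [425.0, 209.0], [152.0, 227.0], [361.0, 314.0], [244.0, 203.0], [241.0, 242.0], [240.0, 187.0], [330.0, 251.0]]
```

View pics/w1c.png

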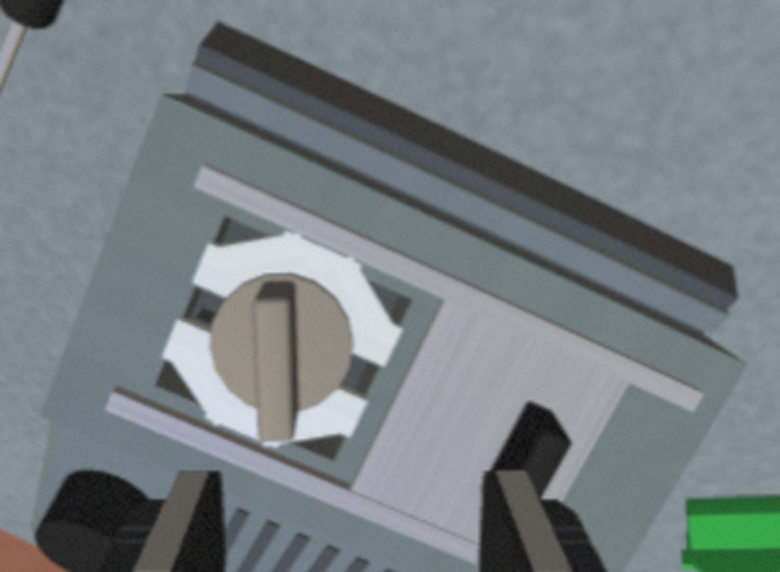

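Run:
```python
from h import *
c=wcam("w1");p0=np.load("pics/unit.npy")
b=np.array([np.sin(np.radians(65)),np.cos(np.radians(65)),0])
G=np.array([[-65.8,-73,36],[-65.8,163,36],[64,-73,36],[0,0,46],[0,0,82]+24*b,[0,0,82]-24*b])
g=np.array([[203.5,106.5],[426.5,208.5],[157.3,229.6],[248.1,201.9],[246.2,239.6],[244.6,185.4]])
w=np.array([.5,.5,.5,1.5,1,1])[:,None]
r=least_squares(lambda p:((proj(face(p,G),c)-g)*w).ravel(),p0,x_scale=[10,10,.1])
print(r.x,(r.fun.reshape(-1,2)/w).round(1).tolist())
# bar-only estimate in face coordinates: plane z=82 / cap at z=46
p=r.x
def onface(px,z):
    K,D,R,t=c; u=cv2.undistortPoints(np.array([[px]],float),K,D)[0,0]; d=R@[u[0],u[1],1]
    F=faceR(p);o=face(p,[0,0,0])[0];a=F.T@(t-o);e=F.T@d;return (a+e*(z-a[2])/e[2]).round(1)
print(onface(g[3],46),onface(g[4],82),onface(g[5],82),"shutter",onface([(532+0)/2.6+140,(408)/2.6+70],74),onface([571/2.6+140,443/2.6+70],74),onface([435/2.6+140,298/2.6+70],42),onface([630/2.6+140,384/2.6+70],42))
np.save("pics/unit.npy",p)
R=toolR(faceR(p),np.radians(25))
inc(face(p,[0,0,130])[0],R); inc(face(p,[0,0,75])[0],R)
print("socket",face(p,[0,0,36]),"z",faceR(p)[:,2])
```

```text
[5.32233812e+02 1.93646065e+02 1.51263122e-01] [[-0.3, -5.0], [4.1, -0.9], [-1.7, -2.7], [0.2, 0.5], [-0.4, 1.7], [-0.8, 0.3]]
[-0.4 -0.4 46. ] [20.2  9.9 82. ] [-22.2  -9.7  82. ] shutter [-22.4  82.7  74. ] [-16.9 100.5  74. ] [-37.2  42.9  42. ] [-38.1 122.2  42. ]
t 1.37 shift [70.8, -7.4, -73.7] turn [-0.0, -0.001, 0.007] deg 0.4 op 45.2
t 1.37 shift [98.0, -3.3, -121.4] turn [-0.0, -0.001, 0.007] deg 0.4 op 45.2
socket [[521.22025718 146.44753127  93.17691454]] z [-0.49429077 -0.07534348  0.8660254 ]
```

>>> jog_arm(increments=[[[35,-4,-37],[0,0,0.005],45],[[71,-7,-74],[0,0,0.007],45],[[71,-7,-74],[0,0,0.007],45],[[71,-7,-74],[0,0,0.007],45],[[71,-7,-74],[0,0,0.007],45],[[71,-7,-74],[0,0,0.007],45]])

```text
t: 1.87
eef_pos: [473.7, 141.1, 174.2]
orientation: [-1.808, -0.468, 0.647]
force: [-0.2, 0.1, 0.7]
opening: 44.7
```

```bash
python3 -c "
from h import *
snap('w2')
p=np.load('pics/unit.npy');c=wcam('w2')
b=np.array([np.sin(np.radians(65)),np.cos(np.radians(65)),0])
print(proj(face(p,[[0,0,46],[0,0,82]+24*b,[0,0,82]-24*b,[0,0,82]]),c).round().tolist())
inc(face(p,[-.5,0,77])[0],toolR(faceR(p),np.radians(25)))
"
```

```text
[473.7 141.1 174.2] 1.8667
[[270.0, 223.0], [270.0, 285.0], [269.0, 202.0], [270.0, 245.0]]
t 1.92 shift [26.5, 2.3, -46.4] turn [-0.0, -0.001, -0.002] deg 0.1 op 44.9
```

View pics/w2.png

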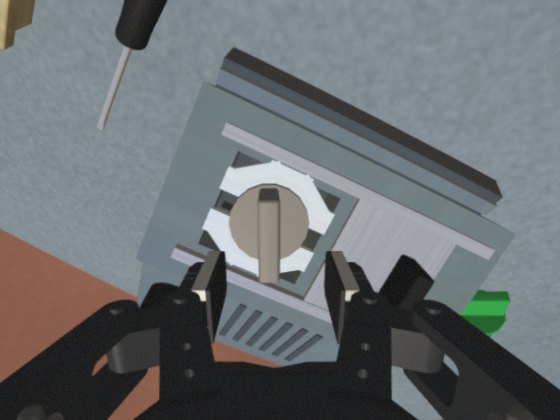

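Prediction and picture agree within 2 px: cap at (268,224), bar from (268,202) to (268,282). I'll descend onto the bar.

>>> jog_arm(increments=[[[10,3,-14],[0,0,0],45],[[18,3,-30],[0,0,0],45],[[26.5,2.3,-46.4],[0,0,-0.002],45],[[26.5,2.3,-46.4],[0,0,-0.002],45],[[26.5,2.3,-46.4],[0,0,-0.002],45],[[26.5,2.3,-46.4],[0,0,-0.002],45]])

```text
t: 2.42
eef_pos: [500.3, 143.7, 129.6]
orientation: [-1.809, -0.47, 0.646]
force: [0.1, -0.8, 0.0]
opening: 44.9
```

```bash
python3 -c "
from h import *
p=np.load('pics/unit.npy')
inc(face(p,[-.5,0,77])[0],toolR(faceR(p),np.radians(25)))
"
```

```text
t 2.42 shift [0.2, -0.4, -1.2] turn [-0.001, -0.0, -0.001] deg 0.1 op 44.9
```

>>> jog_arm(increments=[[[0,0,0],[0,0,0],20],[[0,0,0],[0,0,0],8],[[0,0,0],[0,0,0],8],[[0,0,0],[0,0,0],8],[[0,0,0],[0,0,0],8],[[0,0,0],[0,0,0],8],[[0,0,0],[0,0,0],8],[[0,0,0],[0,0,0],8]], newtons=40)

```text
t: 3.08
eef_pos: [501.3, 143.2, 131.0]
orientation: [-1.812, -0.472, 0.646]
force: [-4.4, -3.8, 9.2]
opening: 11.3
```

```bash
python3 -c "
from h import *
p=np.load('pics/unit.npy');s,q,Q=cur();F=faceR(p)
print('face pos',F.T@(q-face(p,[0,0,0])[0]),'force face',F.T@s['force'],s['opening'],s['moment'])
for a in (60,90): inc(face(p,[0,0,75])[0],toolR(F,np.radians(a)))
"
```

```text
face pos [ 1.45367291 -0.18551676 78.88705778] force face [ 0.33703683 -3.0570837  10.46524461] 11.3069376689289 [-0.5005627   0.27016584 -0.27470085]
t 3.08 shift [0.6, 0.3, -4.1] turn [-0.302, -0.043, 0.529] deg 35.0 op 11.3
t 3.08 shift [0.6, 0.3, -4.1] turn [-0.562, -0.083, 0.982] deg 65.0 op 11.3
```

>>> jog_arm(increments=[[[-0.1,0.1,0],[-0.061,-0.009,0.107],8],[[-0.2,0.3,-0.1],[-0.122,-0.019,0.215],8],[[-0.2,0.4,-0.1],[-0.184,-0.028,0.322],8],[[-0.3,0.6,-0.2],[-0.245,-0.037,0.429],8],[[-0.4,0.7,-0.2],[-0.306,-0.046,0.536],8],[[-0.5,0.8,-0.2],[-0.367,-0.056,0.644],8],[[-0.6,1.0,-0.3],[-0.428,-0.065,0.751],8],[[-0.6,1.1,-0.3],[-0.49,-0.074,0.858],8]], newtons=60)

```text
t: 3.75
eef_pos: [501.5, 143.0, 131.3]
orientation: [-2.093, -0.067, 1.601]
force: [1.3, -3.8, -0.0]
opening: 10.8
```

```bash
cat > st.py <<'E'
from h import *
p=np.load('pics/unit.npy');s,q,Q=cur();F=faceR(p)
x=F.T@Q[:,0];print('t',s['t'],'face pos',(F.T@(q-face(p,[0,0,0])[0])).round(1),'ang',np.degrees(np.arctan2(x[1],x[0])).round(1),'tilt',np.degrees(np.arccos(-F[:,2]@Q[:,1])).round(2),'force',(F.T@s['force']).round(1),'mom',(F.T@s['moment']).round(2),round(s['opening'],1),"j",s['joint_positions'].round(2))
E
python3 st.py
```

```text
t 3.75 face pos [ 1.7 -0.4 79. ] ang 82.1 tilt 0.21 force [ 0.6 -3.9 -0.4] mom [-1.12  0.2  -0.06] 10.8 j [ 0.13  0.17 -0.97 -0.1   0.01 -1.45]
```

>>> jog_arm(increments=[[[0,0,0],[-0.06,-0.009,0.105],8],[[0,0,0],[-0.079,-0.012,0.139],8],[[0,0,0],[-0.079,-0.012,0.139],8],[[0,0,0],[-0.079,-0.012,0.139],8],[[0,0,0],[-0.079,-0.012,0.139],8]])

```text
t: 4.17
eef_pos: [501.6, 142.7, 131.4]
orientation: [-2.098, 0.013, 1.739]
force: [0.6, -2.1, -0.4]
opening: 11.0
```

```bash
python3 st.py; python3 -c "
from h import *
snap('w3')"
```

```text
t 4.1667 face pos [ 1.9 -0.8 79.1] ang 91.2 tilt 0.24 force [ 0.1 -2.2 -0.5] mom [-0.61  0.35 -0.03] 11.0 j [ 0.13  0.17 -0.97 -0.1   0.01 -1.61]
[501.6 142.7 131.4] 4.1667
```

View pics/w3.png

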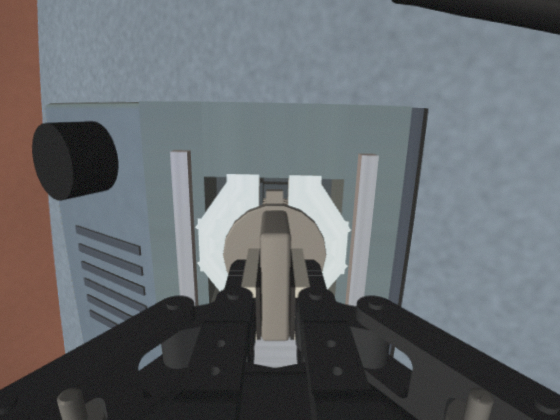

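The bar now lies along the slots, and a lug tip shows in the slot at (275,197). I'll draw it out.

>>> jog_arm(increments=[[[-2,-0.3,3.5],[0,0,0],8],[[-4,-0.6,7],[0,0,0],8],[[-6.2,-0.9,10.8],[0,0,0],8],[[-8.6,-1.3,15],[0,0,0],8],[[-11.1,-1.7,19.5],[0,0,0],8],[[-11.1,-1.7,19.5],[0,0,0],8]])

```text
t: 4.72
eef_pos: [490.1, 140.8, 151.7]
orientation: [-2.098, 0.013, 1.739]
force: [0.2, -2.0, -1.2]
opening: 11.0
```

```bash
python3 st.py
```

```text
t 4.7167 face pos [  1.9  -0.9 102.5] ang 91.2 tilt 0.27 force [-0.7 -2.  -1. ] mom [-0.65  0.69 -0.06] 11.0 j [ 0.13  0.1  -0.97 -0.03  0.01 -1.61]
```

>>> jog_arm(increments=[[[-5,-0.8,8.7],[0,0,0],8],[[-10,-1.5,17.5],[0,0,0],8],[[-17,-2.6,30],[0,0,0],8],[[-25,-3.8,43.5],[0,0,0],8],[[-25,-3.8,50],[0,0,0],8],[[-25,-3.8,60],[0,0,0],8]])

```text
t: 5.22
eef_pos: [463.9, 137.6, 211.4]
orientation: [-2.097, 0.012, 1.74]
force: [0.8, -0.4, -2.2]
opening: 11.0
```

```bash
python3 st.py; python3 -c "
from h import *
k=np.load('pics/rack.npy');K=Ro.from_euler('z',k[2]).as_matrix()
R=toolR(K,np.pi/2)
for z in (200,): inc(T(k,[0,80,43+76+z-76])[0],R)
"
```

```text
t 5.2167 face pos [ 8.900e+00 -1.000e-01  1.674e+02] ang 91.2 tilt 0.15 force [-0.5 -0.6 -2.2] mom [-0.01  0.74 -0.02] 11.0 j [ 0.13 -0.07 -0.93  0.18  0.01 -1.61]
t 5.22 shift [46.6, -271.7, 31.6] turn [-0.009, 0.527, -0.259] deg 33.7 op 11.0
```

>>> jog_arm(increments=[[[2,-15,15],[0,0,0],8],[[5,-40,28],[0,0.07,-0.03],8],[[10,-70,32],[-0.003,0.17,-0.08],8],[[16,-105,32],[-0.005,0.27,-0.13],8],[[22,-140,32],[-0.006,0.37,-0.18],8],[[30,-175,32],[-0.008,0.46,-0.22],8],[[38,-210,32],[-0.009,0.527,-0.259],8],[[42,-240,32],[-0.009,0.527,-0.259],8]])

```text
t: 5.88
eef_pos: [508.9, -104.8, 242.5]
orientation: [-1.569, -0.001, 1.477]
force: [2.1, 0.1, -1.8]
opening: 10.7
```

```bash
python3 -c "
from h import *
k=np.load('pics/rack.npy');K=Ro.from_euler('z',k[2]).as_matrix()
inc(T(k,[0,80,220])[0],toolR(K,np.pi/2))
"
```

```text
t 5.88 shift [1.5, -29.4, -22.5] turn [-0.001, -0.002, 0.001] deg 0.1 op 10.7
```

>>> jog_arm(increments=[[[1,-15,-5],[0,0,0],8],[[1.5,-29,-15],[0,0,0],8],[[1.5,-29,-22],[0,0,0],8],[[1.5,-29,-22],[0,0,0],8],[[1.5,-29,-22],[0,0,0],8],[[1.5,-29,-22],[0,0,0],8]])

```text
t: 6.38
eef_pos: [510.1, -132.4, 220.6]
orientation: [-1.569, -0.002, 1.478]
force: [0.1, 0.5, -1.3]
opening: 10.8
```

Run:
```python
from h import *
from workcell import get_image
snap("w4");k=np.load('pics/rack.npy');s,q,Q=cur();print(q,s['force'])
d=get_image("scene");np.save("pics/scene4.npy",d,allow_pickle=True);im=d["image"]
c=cam("scene4");o=q+Q@[0,79,0]
print("pred underside/top",proj(np.array([o,q-Q@[0,3,0]]),c).round(1).tolist(),"pad",proj(T(k,[0,80,43]),c).round(1))
w=wcam("w4");print("wrist: pads",proj(T(k,[[0,80,43],[0,0,125],[0,-80,125],[0,24,125],[50,135,40],[-50,135,40],[-50,-135,40]]),w).round().tolist())
a=cv2.resize(im[80:240,110:270],(400,400),interpolation=cv2.INTER_CUBIC)
b=cv2.resize(cv2.imread("pics/w4.png"),(533,400))[:, :]
cv2.imwrite("pics/c4.png",np.hstack([a,cv2.resize(cv2.imread("pics/w4.png")[:, 80:480],(400,400*420//400))[:400]]))
```

```text
[ 510.1 -132.4  220.6] 6.3833
[ 510.36864606 -132.55282276  220.96306032] [ 0.24741486 -0.50123558 -2.63063425]
pred underside/top [[204.5, 177.0], [200.4, 156.0]] pad [[208.3 199.8]]
wrist: pads [[274.0, 186.0], [274.0, 88.0], [274.0, -60.0], [274.0, 128.0], [222.0, 242.0], [326.0, 242.0], [339.0, -86.0]]
```

View pics/c4.png

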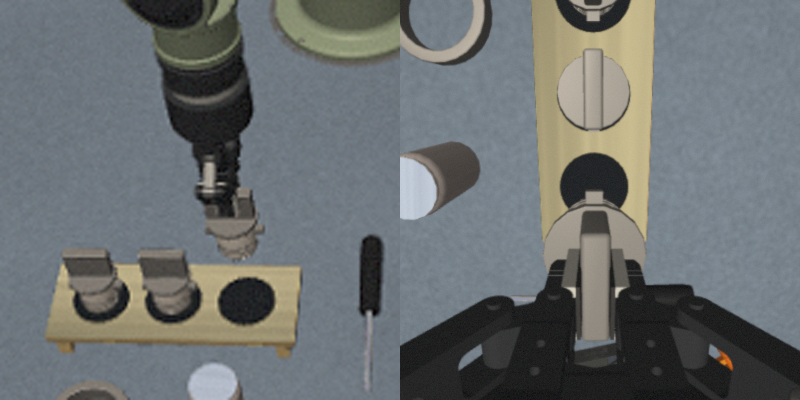

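Run:
```python
from h import *
w=wcam("w4");s,q,Q=cur()
for dx in(-3,0,3):
    print(dx,proj(q+np.array([[dx-24,-3,6],[dx-24,-3,-6],[dx+24,-3,0],[dx-26,33,0],[dx-29,52,0]])@Q.T,w).round(1).tolist())
for th in (-.05,.05):
    R=Ro.from_euler("z",th).as_matrix()
    print(th,proj(q+np.array([[-24,-3,0],[24,-3,0],[-26,33,0],[-29,52,0]])@R.T@Q.T,w).round(1).tolist())
k=np.load('pics/rack.npy');K=Ro.from_euler('z',k[2]).as_matrix()
inc(T(k,[0,80,126])[0],toolR(K,np.pi/2))
im=cv2.imread("pics/w4.png")[170:360,180:370];cv2.imwrite("pics/w4c.png",cv2.resize(im,None,fx=3,fy=3,interpolation=cv2.INTER_CUBIC))
```

```text
-3 [[289.7, 230.1], [256.8, 230.1], [273.4, 340.3], [273.6, 199.0], [273.7, 183.8]]
0 [[289.6, 237.7], [256.9, 237.8], [273.5, 346.3], [273.6, 205.2], [273.7, 189.4]]
3 [[289.5, 245.3], [257.0, 245.3], [273.5, 352.3], [273.6, 211.3], [273.7, 195.0]]
-0.05 [[273.2, 236.3], [273.4, 347.9], [273.6, 207.9], [273.7, 193.7]]
0.05 [[273.2, 239.4], [273.5, 344.6], [273.5, 202.7], [273.7, 185.3]]
t 6.48 shift [-0.1, -1.5, -95.1] turn [-0.001, -0.001, -0.001] deg 0.1 op 10.6
```

View pics/w4c.png

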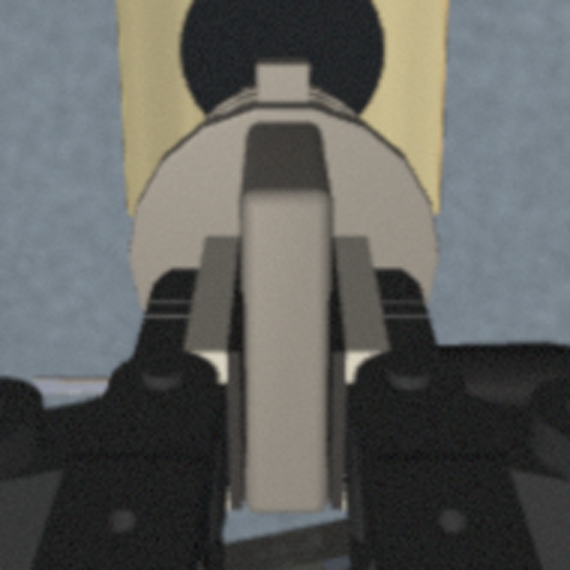

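Run:
```python
from h import *
w=wcam("w4");s,q,Q=cur()
L=np.array([[-24,-82,0],[24,-82,0],[-26,-46,0],[-29,-28,0]]);ob=np.array([233.3,340,205,191])
def f(v,D=None):
    R=Ro.from_euler("z",v[2]).as_matrix()
    P=(L@R.T+[v[0],0,0])+[0,v[1],0]
    return proj(q+P@Q.T,w)[:,1]-ob
for th in (None,0):
    g=(lambda v:f(v)) if th is None else (lambda v:f([v[0],v[1],0]))
    r=least_squares(g,[0,79,0][:3 if th is None else 2]);print(r.x.round(3),r.fun.round(1))
```

```text
[ 2.9570e+00  8.4394e+01 -2.9000e-02] [ 0.  -0.  -0.1  0.1]
[ 1.406 85.189] [ 1.9 -0.6 -0.6 -1.3]
```

>>> jog_arm(increments=[[[-0.1,-2,-15],[0,0,0],8],[[-0.3,-3.5,-40],[0,0,0],8],[[-0.3,-3.5,-60],[0,0,0],8],[[-0.3,-3.5,-76],[0,0,0],8],[[-0.3,-3.5,-87],[0,0,0],8],[[-0.3,-3.5,-87],[0,0,0],8],[[-0.3,-3.5,-87],[0,0,0],8]])

```text
t: 7.07
eef_pos: [510.2, -135.6, 134.4]
orientation: [-1.57, -0.001, 1.479]
force: [-0.9, -0.3, -2.8]
opening: 11.2
```

>>> jog_arm(increments=[[[0,0,-2],[0,0,0],8],[[0,0,-4],[0,0,0],8],[[0,0,-4],[0,0,0],8]])

```text
t: 7.32
eef_pos: [510.6, -135.6, 131.0]
orientation: [-1.571, -0.001, 1.479]
force: [-0.3, 0.0, -2.8]
opening: 11.1
```

>>> jog_arm(increments=[[[0,0,-1],[0,0,0],8],[[0,0,-2],[0,0,0],8],[[0,0,-2],[0,0,0],8]])

```text
t: 7.57
eef_pos: [510.7, -135.6, 129.1]
orientation: [-1.571, -0.001, 1.48]
force: [0.2, -0.2, -2.6]
opening: 10.9
```

>>> jog_arm(increments=[[[0,0,-1],[0,0,0],8],[[0,0,-2],[0,0,0],8],[[0,0,-2],[0,0,0],8]])

```text
t: 7.82
eef_pos: [510.5, -135.6, 126.8]
orientation: [-1.571, -0.001, 1.479]
force: [0.3, -0.5, -2.9]
opening: 10.6
```

>>> jog_arm(increments=[[[0,0,-1],[0,0,0],8],[[0,0,-1.5],[0,0,0],8],[[0,0,-1.5],[0,0,0],8]])

```text
t: 8.07
eef_pos: [510.4, -135.6, 125.2]
orientation: [-1.571, -0.001, 1.479]
force: [-0.1, -0.5, -2.7]
opening: 10.8
```

>>> jog_arm(increments=[[[0,0,-1],[0,0,0],8],[[0,0,-1.5],[0,0,0],8],[[0,0,-1.5],[0,0,0],8]])

```text
t: 8.32
eef_pos: [510.7, -135.6, 124.1]
orientation: [-1.571, -0.001, 1.479]
force: [-1.4, 1.0, 2.0]
opening: 10.3
```

>>> jog_arm(increments=[[[0,0,-1],[0,0,0],8],[[0,0,-1.5],[0,0,0],8],[[0,0,-1.5],[0,0,0],8]])

```text
t: 8.57
eef_pos: [510.9, -135.6, 123.9]
orientation: [-1.572, -0.001, 1.48]
force: [-3.6, 2.7, 11.4]
opening: 10.7
```

>>> jog_arm(increments=[[[0,0,0.3],[0,0,0],8],[[0,0,0.3],[0,0,0],14],[[0,0,0.3],[0,0,0],20],[[0,0,0.3],[0,0,0],30],[[0,0,0.3],[0,0,0],42],[[0,0,0.3],[0,0,0],42]], newtons=20)

```text
t: 9.07
eef_pos: [510.9, -135.6, 124.1]
orientation: [-1.572, -0.001, 1.479]
force: [0.6, 0.0, -0.4]
opening: 41.8
```

Run:
```python
from h import *
snap("w5");w=wcam("w5");k=np.load('pics/rack.npy');s,q,Q=cur();print(s['force'],s['opening'])
print(proj(T(k,[[0,56,125],[0,104,125],[0,54,89],[0,51,71],[0,0,125],[31*.0,49,43]]),w).round(1).tolist())
cv2.imwrite("pics/w5c.png",cv2.resize(cv2.imread("pics/w5.png")[0:380,140:410],None,fx=1.57,fy=1.57,interpolation=cv2.INTER_CUBIC))
```

```text
[ 510.9 -135.6  124.1] 9.0667
[-0.19226465 -0.2629222  -0.51295271] 41.770765751913274
[[276.1, 239.3], [275.8, 345.4], [276.0, 207.1], [276.0, 191.8], [276.5, 82.2], [276.0, 177.4]]
```

View pics/w5c.png

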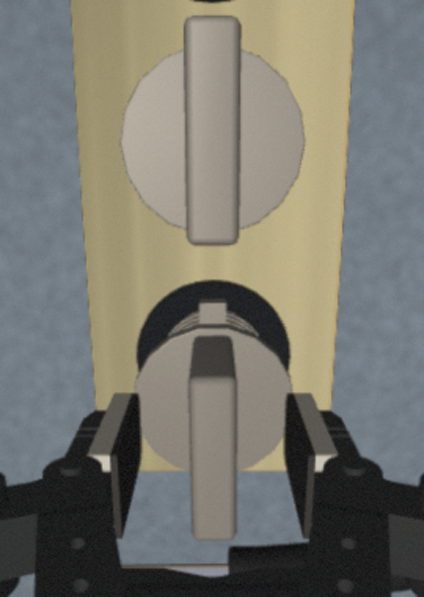

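The cartridge stands centred with its bar in line: ends at (275.7,240) and (275.7,343) against predicted (276,239) and (276,345). I'll retreat upward and go to the shutter.

>>> jog_arm(increments=[[[0,0,8],[0,0,0],42],[[0,0,25],[0,0,0],45],[[0,0,60],[0,0,0],45],[[0,0,100],[0,0,0],45],[[0,0,140],[0,0,0],45],[[0,0,140],[0,0,0],45]])

```text
t: 9.62
eef_pos: [514.5, -137.0, 272.7]
orientation: [-1.584, 0.003, 1.48]
force: [0.4, -0.0, 0.8]
opening: 45.3
```

```bash
python3 -c "
from h import *
p=np.load('pics/unit.npy');inc(face(p,[0,83,150])[0],toolR(faceR(p),0));print(cur()[0]['joint_positions'].round(2))
"
```

```text
t 9.62 shift [-62.2, 356.9, -80.8] turn [0.422, -0.378, -1.292] deg 80.8 op 45.3
[-0.4   0.27 -0.22  1.07  0.   -1.88]
```

>>> jog_arm(increments=[[[-62,357,0],[0.422,-0.378,-1.292],45],[[-62,357,0],[0.422,-0.378,-1.292],45],[[-62,357,0],[0.422,-0.378,-1.292],45],[[-62,357,0],[0.422,-0.378,-1.292],45],[[-62,357,0],[0.422,-0.378,-1.292],45],[[-62,357,0],[0.422,-0.378,-1.292],45],[[-62,357,0],[0.422,-0.378,-1.292],45],[[-62,357,0],[0.422,-0.378,-1.292],45]])

```text
t: 10.28
eef_pos: [461.1, 169.4, 272.0]
orientation: [-1.661, -0.348, 0.634]
force: [1.2, 0.1, -0.7]
opening: 44.8
```

```bash
python3 -c "
from h import *
p=np.load('pics/unit.npy');inc(face(p,[0,83,150])[0],toolR(faceR(p),0))
"
```

```text
t 10.28 shift [-8.7, 50.5, -80.1] turn [0.143, -0.132, -0.443] deg 27.7 op 44.8
```

>>> jog_arm(increments=[[[-9,50,-10],[0.143,-0.132,-0.443],45],[[-9,50,-30],[0.143,-0.132,-0.443],45],[[-9,50,-60],[0.143,-0.132,-0.443],45],[[-9,50,-80],[0.143,-0.132,-0.443],45],[[-9,50,-80],[0.143,-0.132,-0.443],45],[[-9,50,-80],[0.143,-0.132,-0.443],45],[[-9,50,-80],[0.143,-0.132,-0.443],45]])

```text
t: 10.87
eef_pos: [453.4, 219.8, 193.8]
orientation: [-1.572, -0.525, 0.154]
force: [-0.1, -0.7, 0.6]
opening: 45.2
```

Run:
```python
from h import *
snap("w6");w=wcam("w6");p=np.load('pics/unit.npy')
print(proj(face(p,[[-20,83,74],[20,83,74],[0,83,74],[0,89,74],[0,77,74]]),w).round(1).tolist())
inc(face(p,[0,83,71])[0],toolR(faceR(p),0))
```

```text
[453.4 219.8 193.8] 10.8667
[[274.4, 192.8], [274.3, 254.2], [274.3, 224.4], [284.1, 224.4], [264.6, 224.4]]
t 10.92 shift [37.2, 6.0, -70.9] turn [0.0, 0.003, -0.001] deg 0.2 op 45.3
```

View pics/w6.png

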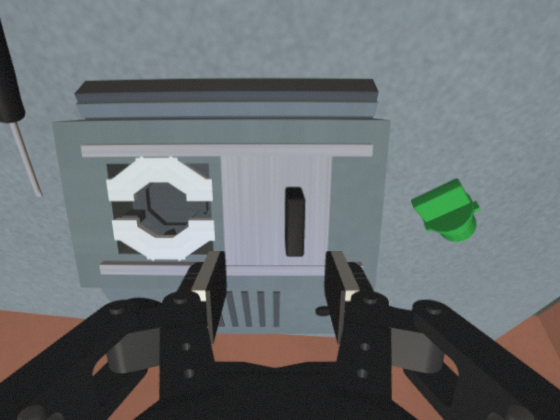

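The socket is empty. The shutter grip is centred near (295,226), which puts it at about y = 95 on the face rather than 83.

```bash
python3 -c "
from h import *
p=np.load('pics/unit.npy');w=wcam('w6')
print(proj(face(p,[[0,95,74],[0,95,42],[-20,95,74],[20,95,74]]),w).round(1).tolist());inc(face(p,[0,95,71])[0],toolR(faceR(p),0))
"
```

```text
[[293.8, 224.4], [291.5, 209.2], [294.5, 192.9], [293.3, 254.3]]
t 10.92 shift [35.4, 17.9, -70.9] turn [0.0, 0.003, -0.001] deg 0.2 op 45.3
```

>>> jog_arm(increments=[[[2,19,-10],[0,0,0],45],[[12,19,-30],[0,0,0],45],[[25,18,-52],[0,0.003,0],45],[[35,18,-71],[0,0.003,0],45],[[35,18,-71],[0,0.003,0],45],[[35,18,-71],[0,0.003,0],45]])

```text
t: 11.42
eef_pos: [490.5, 237.4, 123.9]
orientation: [-1.571, -0.523, 0.151]
force: [-0.8, -0.3, 0.4]
opening: 44.8
```

>>> jog_arm(increments=[[[0,0,0],[0,0,0],20],[[0,0,0],[0,0,0],8],[[0,0,0],[0,0,0],8],[[0,0,0],[0,0,0],8],[[0,0,0],[0,0,0],8],[[0,0,0],[0,0,0],8]], newtons=30)

```text
t: 11.92
eef_pos: [491.4, 237.8, 125.8]
orientation: [-1.571, -0.527, 0.151]
force: [-3.7, -1.0, 7.5]
opening: 11.0
```

```bash
python3 st.py
```

```text
t 11.9167 face pos [ 2.8 94.8 72.1] ang 0.0 tilt 0.19 force [ 0.4 -0.4  8.4] mom [-0.18  0.29  0.01] 11.0 j [ 0.37  0.23 -0.91 -0.08 -0.11  0.19]
```

>>> jog_arm(increments=[[[1.2,-7.9,0],[0,0,0],8],[[3,-19.8,0],[0,0,0],8],[[4.8,-31.6,0],[0,0,0],8],[[6.6,-43.5,0],[0,0,0],8],[[8.4,-55.4,0],[0,0,0],8],[[10.2,-67.2,0],[0,0,0],8],[[10.8,-71.2,0],[0,0,0],8],[[10.8,-71.2,0],[0,0,0],8]])

```text
t: 12.58
eef_pos: [502.6, 165.3, 126.0]
orientation: [-1.572, -0.527, 0.15]
force: [5.9, -0.5, -8.2]
opening: 11.7
```

```bash
python3 st.py
```

```text
t 12.5833 face pos [ 2.9 21.5 72.2] ang -0.0 tilt 0.22 force [  0.9  -1.4 -10. ] mom [-0.18  0.35  0.11] 11.7 j [ 0.19  0.19 -0.96 -0.11 -0.02  0.03]
```

>>> jog_arm(increments=[[[0.9,-5.9,0],[0,0,0],8],[[1.5,-9.9,0],[0,0,0],8],[[1.5,-9.9,0],[0,0,0],8]])

```text
t: 12.83
eef_pos: [504.1, 154.8, 126.0]
orientation: [-1.572, -0.527, 0.15]
force: [6.6, 1.0, -9.9]
opening: 11.2
```

>>> jog_arm(increments=[[[0.4,-2.5,0],[0,0,0],8],[[0.7,-4.9,0],[0,0,0],8],[[0.7,-4.9,0],[0,0,0],8]])

```text
t: 13.08
eef_pos: [504.2, 154.2, 126.0]
orientation: [-1.56, -0.527, 0.153]
force: [5.3, 17.6, -10.5]
opening: 11.4
```

```bash
python3 st.py
```

```text
t 13.0833 face pos [ 2.9 10.3 72.3] ang 0.1 tilt 0.68 force [  1.6  16.6 -13. ] mom [2.86 0.29 0.  ] 11.4 j [ 0.15  0.19 -0.97 -0.11  0.01 -0.  ]
```

The shutter reached its end stop after 84.5 mm, with the side force rising to 17 N. I'll release it and retreat.

>>> jog_arm(increments=[[[0,0,0],[0,0,0],11],[[0,0,0],[0,0,0],25],[[0,0,0],[0,0,0],40],[[0,0,0],[0,0,0],40],[[-4,0,7],[0,0,0],40],[[-12,-2,21],[0,0,0],40],[[-27,-4,48],[0,0,0],40],[[-45,-6,80],[0,0,0],40]])

```text
t: 13.75
eef_pos: [457.6, 147.7, 205.7]
orientation: [-1.56, -0.524, 0.152]
force: [0.6, 0.4, 0.5]
opening: 40.0
```

>>> jog_arm(increments=[[[-20,-2,35],[0,0,0],40],[[-30,-4,52],[0,0,0],40],[[-40,-4,60],[0,0,0],40],[[-40,-4,60],[0,0,0],40]])

```text
t: 14.08
eef_pos: [417.0, 143.8, 268.7]
orientation: [-1.56, -0.529, 0.152]
force: [0.7, -1.0, -1.2]
opening: 39.9
```

Run:
```python
from h import *
from workcell import get_image
snap("w7");d=get_image("top");np.save("pics/top7.npy",d,allow_pickle=True)
im=d["image"]; c=cam("top7");k=np.load('pics/rack.npy')
a=cv2.resize(im[150:280,340:470],(400,400),interpolation=cv2.INTER_CUBIC)
b=cv2.resize(cv2.imread("pics/w7.png"),(533,400))[:,66:466]
cv2.imwrite("pics/c7.png",np.hstack([b,a]))
o=cv2.imread("pics/top0.png"); df=cv2.absdiff(o,im).max(2)[150:280,340:470]; ys,xs=np.where(df>40); print(xs.min()+340,xs.max()+340,ys.min()+150,ys.max()+150)
print("pred bar tops in crop",((proj(T(k,[[0,80,125],[0,0,125],[0,-80,125]]),c)-[340,150])*400/130).round().tolist())
```

```text
[417.  143.8 268.7] 14.0833
364 389 223 245
pred bar tops in crop [[127.0, 257.0], [239.0, 269.0], [349.0, 280.0]]
```

View pics/c7.png

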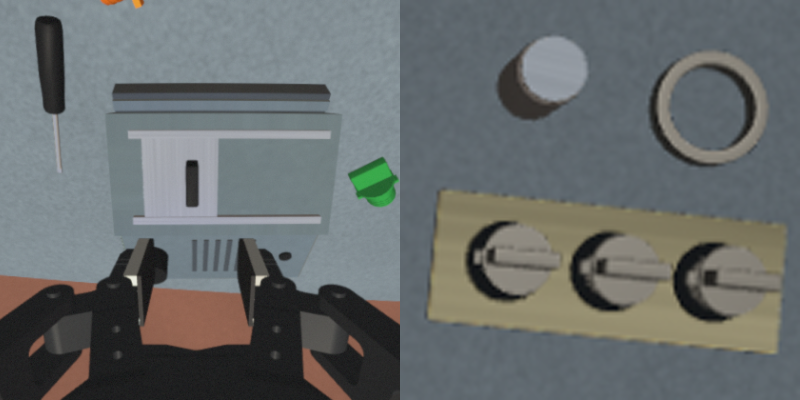

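The shutter covers the socket, with its grip at crop (192,184). The three cartridges stand in one row with their bars in line. The difference from the first top image is confined to the filled pad, so nothing else there moved. Handing in.

```bash
python3 -c "
from workcell import *
job_done();print(get_state()['force'])"
```

```text
the job is handed in; nothing more can be done
the job is handed in; nothing more can be done
```

The job was handed in at about 14 s of the 58 s allowed. I turned the cartridge about 66° anticlockwise, drew it straight out, set it on the empty pad (the one nearest the unit) and slid the shutter across.

**Last checks:**
- **Cartridge:** the wrist view after release put the bar and lugs within about 2 px (roughly 1 mm) of the pad's centre line, with the bar in line with the row.
- **Shutter:** it travelled 84.5 mm and stopped with the side force at 17 N. The last picture shows it over the socket.
- **Rest of the rack area:** comparing the top pictures showed changes only at the filled pad, so the other two cartridges, the tape and the can did not move. I checked the screwdriver only by eye; it lay undisturbed.

**What disagreed:**
- **Unit outline:** it read about 3% smaller than stated, so I relied on the cartridge itself for position.
- **Shutter grip:** it was about 12 mm to one side of where I assumed, and I corrected that before gripping.
- **Turning stop:** I felt no clear torque at the stop, so I judged alignment by the angle and by the lug showing in the slot. The cartridge then came out with almost no resistance.

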